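# Walk the die block round to the bench fence

### The arm

A 7-joint arm with a two-finger parallel gripper is mounted at the origin on the work surface. World frame = base frame: x ahead of the robot, y to its left, z up, the work surface at z = 0. Lengths are in m, angles in rad, forces in N, time in s.
With the tool pointing down it reaches from about 0.4 to 0.875 m from the base axis. Payload 19.3 kg.
Tool frame: the origin (TCP) lies midway between the tips of the shut fingers; the grasp point (between the pads) lies 19 mm behind it; z points along the fingers, y is the line along which they close (so a half turn about z gives the same grasp; the last joint's range is limited). The gripper opens to 85 mm and grips with 20 to 120 N. Pads are 22 mm wide; open, the fingers measure 114 mm over their backs; the gripper's body (76 mm by 85 mm) begins 54 mm behind the grasp point. The pads swing forward as they close: fully open they stand 13 mm farther back than shut.
Start: joints at [-0.07, 0.521, -0.036, 1.599, 0.021, 1.021, -0.113], TCP at [0.625, -0, 0.231] pointing down, gripper open.
Joint ranges: [-2.91, 2.91], [-0.3, 2.13], [-1.5, 1.42], [0.17, 2.43], [-1.26, 4.41], [0.16, 1.93], [-2.52, 2.52]. Speed limits (rad/s): [1.89, 1.89, 2.39, 2.39, 3.01, 3.01, 3.01].

### API

Orientations are given as [roll, pitch, yaw] about the fixed x, y, z axes, in that order (R = Rz(yaw) Ry(pitch) Rx(roll)).
In Python, from workcell import * gives the robot as it stands. The module is installed in compiled form; this text tells all that it offers.
- The arm moves only by the tool play_rows, never from a script. Its argument "deltas" is a list of rows, each a list of 7 numbers: the shift along the tool's x, y, z in units of 500 mm (1.0 is 500 mm), then the turn, a rotation vector about the tool's x, y, z in units of 120 degrees (1.0 is 120 degrees), then the closure, from 0 (fully open) to 1 (shut). A call has 1 to 10 rows; each row is the pose to reach, as a shift and turn from the pose commanded when the call began, along the tool's axes at that moment; what a row does not reach only later rows make up. A row lasts 1/10 s, in which the tool goes at most 50 mm and 8.59 degrees, less where a joint would pass 70% of its speed; a pose out of reach is approached as far as the arm can. A call with a number of a shift or a turn outside -1 to 1 is refused whole. A call with a gripper value outside its range is refused whole. The fingers move at their own pace and stop on an object; "newtons" is the grip in N (left out, the last holds). Time passes only in rows, so rows that repeat a pose let the fingers close. It gives the time, the measured TCP pose, the force, the opening and the grip force at its end, in the units of the state.
- observe(): the state, without advancing time (a new reading comes with each control period).
- grab_frame(name): name is "scene" or "side" or "wrist"; returns the picture (384x512x3 uint8, red, green, blue); there is no depth.
- get_calibration(name): a dict with "fovy" (degrees; the focal length in pixels is half the picture's height over the tangent of half this angle, whatever the lens; pixels are square), "cx", "cy" (the principal point, pixels), "xyz" and "rotation" of the camera in the world. Camera axes: x right, y down, z forward; pixel columns grow to the right and rows downward; lengths in m; the calibration is good to about 2 mm. The wrist camera is an equidistant fisheye: a pixel r from the principal point sees the ray r / f radians off the axis. A picture is of the moment at which its call begins: read the wrist's pose just before it. get_calibration takes no time and is no camera call; for the wrist camera it gives the pose at the moment of the call.
- job_done(): hands the job in; it is judged then, once.
The state is a dict: "clock": time; "qpos": joint angles; "qd": joint speeds; "joint_efforts": joint torques, N m; "position": TCP position; "tool_rot": TCP orientation; "force": force on the tool from outside, world axes, zero at the start; "moment": the same for the moment, N m; "grip_width": finger opening in m; "finger_force": force on a finger pad.
Only numpy, scipy, OpenCV 4.12 (cv2) and the standard library are available. Lean on these libraries where they do the work, as an engineer would, in place of code of your own. Each camera call takes 0.05 s, during which the arm holds its last target. There are 200 camera calls.

### The job

The heavy die block on the jeweller's bench lies skew, more or less end-on to the steel fence. Without gripping or lifting it, push its corners in turn with the fingertips to walk it round, clear of the fence, until a long side (either one) faces the fence squarely; only then push it up so that this whole side sits flush against the fence. Do not let it touch the fence while it is still skew, keep it flat on the bench, do not shift any of the other things, and leave it there untouched.

Things in the scene. Friction and masses are not known exactly. Their poses are not given: they have to be found in the camera images.
- die_block: loose plain aluminium slab, about 1 kg: 92 mm along its x, 130 along its y (long sides at x = +-46 mm), 36 high, flat round marks on top. Too wide to grasp. Slides with dry friction (4 to 12 N) and stays where left. Origin at the centre of its underside. Starts with its long sides 50 to 90 degrees off parallel to the fence, its centre 135 to 155 mm before the fence's front face
- fence: fixed straight steel bar, 240 mm long along its y, 20 mm thick, 24 mm high, screwed to the bench through two low feet behind it. Origin at the middle of the lower edge of its front face; its x axis points away from the robot's side, so the front face is the plane x = 0 and the block lies at negative x; the bar ends at y = +120 and -120 mm
- punch_big: doming punch: steel pin 62 mm tall, 24 mm thick, standing upright beside the right (-y) end of the fence; origin at the centre of its foot. Leave it alone
- punch_small: smaller doming punch: steel pin 55 mm tall, 18 mm thick, standing beside the left (+y) end of the fence; origin at the centre of its foot. Leave it alone
- hammer: bench hammer, 180 mm long, lying behind the fence; origin on the table under it, x along its length to the head. Leave it alone
- stone_tray: white open tray of stones, 100 x 150 x 18 mm, to the left of the work; origin under its centre. Leave it alone
- stone_jar: closed glass jar, 60 mm thick, 75 mm tall, to the right of the work; origin under its centre. Leave it alone
- ink_pot: black square pot, 34 x 34 x 36 mm, to the front left of the work; origin under its centre. Leave it alone
- brush: brush 170 mm long, lying to the front right; origin on the table under it, x along its length. Leave it alone
- cabochon: dark round polished stone, 23 mm wide, 9 mm high, lying on the table to the left of the block; origin under its centre. Leave it alone
Mind the look-alikes: they are no part of the job. What is shaped like the die_block but blue or yellow is not meant.

How it is judged:
On the way:
1. the block is walked round: a long side is within about 7 degrees of facing the fence squarely, while the block still stands at least 5 mm clear of the fence (angle between the x axis of die_block and the x axis of fence, either way round below 0.12 rad and x of die_block in the frame of fence below -0.052 m), for 0.2 s.
At the end, for the whole second after the job is handed in: A long side of the block lies flush against the front of the fence: parallel within 2 degrees, no gap over 4 mm at its middle, the whole side backed by the fence (centre within 58 mm of the fence's middle); the block lies flat on the bench at rest (angle between the x axis of die_block and the x axis of fence, either way round below 0.035 rad and x of die_block in the frame of fence between -0.05 and -0.042 m and y of die_block in the frame of fence between -0.058 and 0.058 m and height (world z) of die_block below 0.004 m and angle between die_block's own z axis and vertical below 0.03 rad and linear speed of die_block below 0.01 m/s); the robot touches nothing.
It fails at once if the block touches the fence while more than about 9 degrees from square (contact force between die_block and fence above 0.5 N and angle between the x axis of die_block and the x axis of fence, either way round above 0.16 rad).
It fails at once if the block is lifted or tipped (height (world z) of die_block above 0.008 m or angle between die_block's own z axis and vertical above 0.12 rad).
It fails at once if one of the other things is shifted by more than 20 mm (distance of any of punch_big, punch_small, hammer, stone_tray, stone_jar, ink_pot, brush, cabochon from where it was at the start of the episode above 0.02 m).
It also fails if it takes over 72 s, if anything falls off the work surface, if the arm or the gripper's body presses on something with over 40 N, if the wrist force passes 120 N, or if a joint passes its speed limit or range.

## Working session

There is one attempt and no reset: what is moved stays moved. The work goes in short steps, Python scripts to look and compute and a tool call to move; the robot and the scene stay as the last step left them, time stands still between calls to the robot, and variables do not carry over. Pictures are saved under pics/ and viewed, at most 10 in all, crops included, and the job is handed in when it is done.

Besides the shell and the picture viewer there is one more tool, called after "Request:" as a command line: name --pt "numbers of a row" for each row, then --argument value for the rest. play_rows: Moves the arm, as the interface text tells. Its arguments: {"type":"object","properties":{"deltas":{"type":"array"},"newtons":{"type":"number"}},"required":["deltas"]}

```bash
mkdir -p pics
cat > h.py <<'E'
from workcell import *
import numpy as np, cv2
def snap(n,f):
    c=get_calibration(n); im=grab_frame(n); cv2.imwrite('pics/'+f,cv2.cvtColor(np.asarray(im),cv2.COLOR_RGB2BGR)); return c
def px2w(c,u,v,z):
    f=192/np.tan(np.radians(c['fovy'])/2); d=np.array([(u-c['cx'])/f,(v-c['cy'])/f,1]); d=np.array(c['rotation'])@d
    p=np.array(c['xyz']); return p+d*(z-p[2])/d[2]
E
python3 - <<'E'
from h import *
for n in('scene','side'):
    c=snap(n,n+'1.png'); print(n,c)
im=cv2.imread('pics/scene1.png')
s=observe(); print(s)
E
```

```text
scene {'fovy': 45.80402707924515, 'cx': 256.2408906447604, 'cy': 189.35605662737785, 'xyz': array([ 1.29836244, -0.32331855,  0.89204591]), 'rotation': array([-2.39511728, -0.01187542,  1.20319965])}
side {'fovy': 53.47510583610399, 'cx': 257.55986228890066, 'cy': 196.9426067172064, 'xyz': array([0.36421517, 0.57605284, 0.82979103]), 'rotation': array([-2.4508432 , -0.01198354, -2.81159741])}
{'clock': 0.1, 'qpos': array([-0.07021482,  0.52195282, -0.03630746,  1.5999607 ,  0.02121257,
        1.02106727, -0.11281011]), 'qd': array([ 0.00040751, -0.0031683 , -0.00112549, -0.00266584,  0.002617  ,
       -0.00011894,  0.00095337]), 'joint_efforts': array([ 6.00351588e-03, -9.28489351e+01,  1.98515877e+00, -3.70530617e+01,
        1.82421418e-02,  5.33716375e-03, -2.83208755e-05]), 'position': array([ 6.24701998e-01, -3.93434726e-05,  2.30781020e-01]), 'tool_rot': array([-3.14059375e+00,  8.98029355e-05,  1.57077953e+00]), 'force': array([-0.09328693,  0.15404505,  0.16516397]), 'moment': array([0.00396532, 0.02422704, 0.0212967 ]), 'finger_force': 0.0, 'grip_width': 0.08576515973549387}
```

View pics/scene1.png

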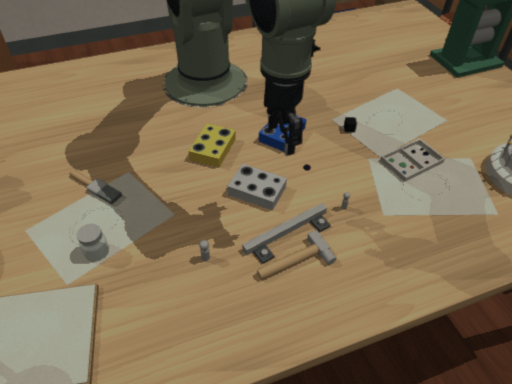

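View pics/side1.png

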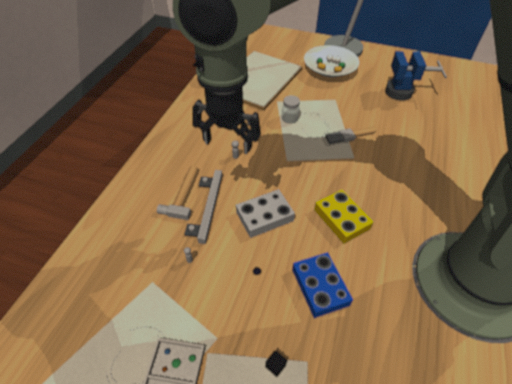

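Candidates in the scene view are grey (257,187), yellow (213,144) and blue (283,132). The task wants the plain aluminium one, so I choose grey. I'll check it in enlarged crops.

Run:
```python
import cv2
a=cv2.imread('pics/scene1.png')[150:280,180:370]; cv2.imwrite('pics/a.png',cv2.resize(a,None,fx=4,fy=4,interpolation=cv2.INTER_CUBIC))
a=cv2.imread('pics/side1.png')[130:270,150:320]; cv2.imwrite('pics/b.png',cv2.resize(a,None,fx=4,fy=4,interpolation=cv2.INTER_CUBIC))
```

```text
(no output)
```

View pics/a.png

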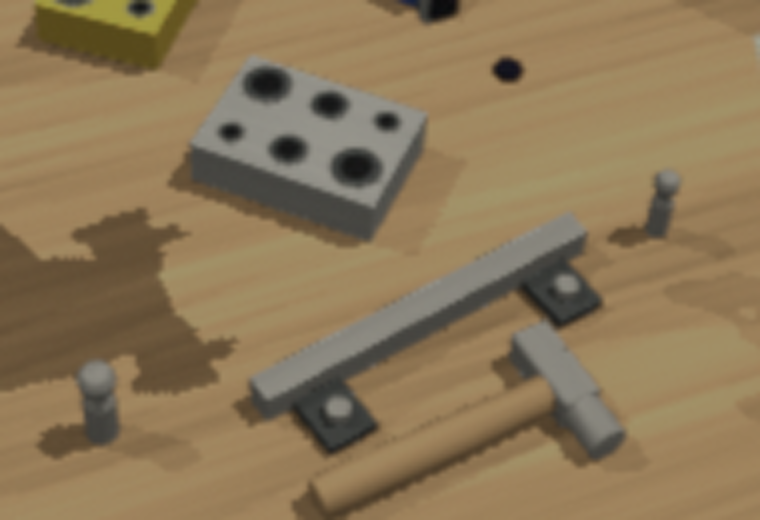

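View pics/b.png

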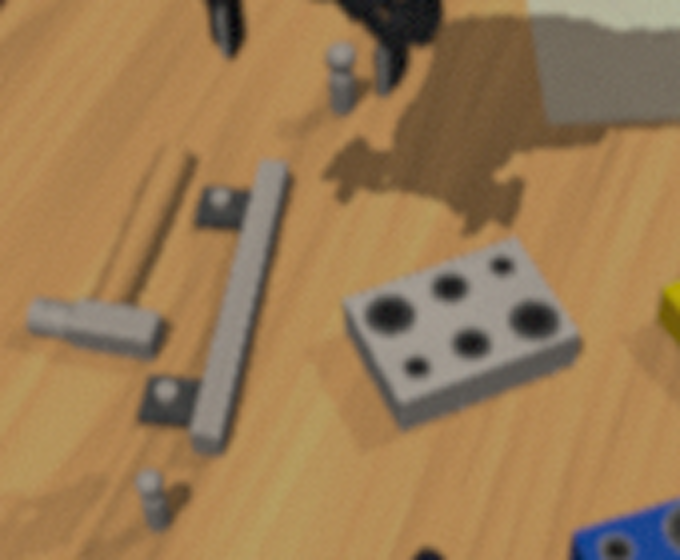

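Both crops confirm the grey slab with six marks. In scene crop `a.png` its top corners are at (252,57), (427,118), (372,212) and (190,147), and the fence's front top edge runs (252,378)–(572,215). In side crop `b.png` the block corners are (516,238), (580,340), (402,403) and (346,302), and the fence's front edge runs (289,166)–(222,441).

```bash
cat >> h.py <<'E'
from scipy.spatial.transform import Rotation as Ro
_g=px2w
def px2w(c,u,v,z):
    c=dict(c); c['rotation']=Ro.from_euler('xyz',c['rotation']).as_matrix(); return _g(c,u,v,z)[:2]
E
python3 - <<'E'
from h import *
S=get_calibration('scene'); D=get_calibration('side')
a=lambda u,v,z:px2w(S,180+u/4,150+v/4,z); b=lambda u,v,z:px2w(D,150+u/4,130+v/4,z)
for f,cs in((a,[(252,57),(427,118),(372,212),(190,147)]),(b,[(516,238),(580,340),(402,403),(346,302)])):
    P=np.array([f(u,v,.036) for u,v in cs]); print(P.round(4).tolist(),'c',P.mean(0).round(4),[np.linalg.norm(P[i]-P[i-1]).round(4) for i in range(4)])
    print(cv2.minAreaRect((P*1000).astype('f')))
for f,cs in((a,[(252,378),(572,215),(268,402),(585,235)]),(b,[(289,166),(222,441),(262,162),(192,435)])):
    P=np.array([f(u,v,.024) for u,v in cs]); d=P[1]-P[0]; print('fence',P.round(4).tolist(),np.linalg.norm(d).round(4),np.degrees(np.arctan2(d[1],d[0])).round(1))
for n,u,v in(('pb',100,440),('ps',658,236),('cab',508,70)): print(n,a(u,v,0).round(3))
print('cab',b(428,555,0),'pb',b(342,110,0),'ps',b(157,528,0))
print('blue',[px2w(D,*p,.036).round(3).tolist() for p in((293,265),(328,253),(351,295),(316,314))])
print('yel',[px2w(D,*p,.036).round(3).tolist() for p in((315,206),(343,193),(372,222),(346,241))])
E
```

```text
[[0.4642, -0.0296], [0.5581, 0.0584], [0.6209, -0.0067], [0.5286, -0.0954]] c [ 0.543  -0.0183] [np.float64(0.092), np.float64(0.1286), np.float64(0.0905), np.float64(0.128)]
((542.5878295898438, -18.117942810058594), (128.87106323242188, 92.04524230957031), 43.840206146240234)
[[0.5209, -0.0926], [0.4561, -0.0226], [0.5488, 0.0626], [0.6109, -0.0014]] c [ 0.5342 -0.0135] [np.float64(0.1282), np.float64(0.0953), np.float64(0.1259), np.float64(0.0891)]
((535.5107421875, -14.109207153320312), (128.07154846191406, 95.32821655273438), 42.77210235595703)
fence [[0.7058, -0.1173], [0.6581, 0.1156], [0.725, -0.1144], [0.6759, 0.1157]] 0.2377 101.6
fence [[0.6985, -0.1136], [0.6482, 0.1192], [0.7184, -0.1108], [0.6678, 0.1214]] 0.2382 102.2
pb [ 0.7  -0.21]
ps [0.676 0.172]
cab [0.504 0.147]
cab [0.50458551 0.13977047] pb [ 0.69244951 -0.20281629] ps [0.66860197 0.17733946]
blue [[0.422, 0.121], [0.35, 0.062], [0.279, 0.152], [0.343, 0.22]]
yel [[0.414, -0.069], [0.352, -0.139], [0.263, -0.067], [0.316, 0.013]]
```

Request:
play_rows --pt "-0.03 0.003 0 0 0 0.07 1" --pt "-0.068 0.006 0 0 0 0.14 1" --pt "-0.068 0.006 0 0 0 0.21 1" --pt "-0.068 0.006 0 0 0 0.25 1" --pt "-0.068 0.006 0 0 0 0.25 1" --pt "-0.068 0.006 0.09 0 0 0.25 1" --pt "-0.068 0.006 0.18 0 0 0.25 1" --pt "-0.068 0.006 0.27 0 0 0.25 1" --pt "-0.068 0.006 0.34 0 0 0.25 1" --pt "-0.068 0.006 0.34 0 0 0.25 1"

```text
clock: 1.1
position: [0.6252, -0.0337, 0.0569]
tool_rot: [-3.135, 0.003, 1.05]
force: [-0.4, 0.5, 0.2]
grip_width: 0.0001
finger_force: 0.0
```

```bash
cat >> h.py <<'E'
def top(n,z,x0=.38,x1=.80,y0=-.22,y1=.22,k=2000):
    "top-down picture at height z: column=(y1-y)*k, row=(x1-x)*k"
    c=get_calibration(n); im=cv2.cvtColor(np.asarray(grab_frame(n)),cv2.COLOR_RGB2BGR)
    f=192/np.tan(np.radians(c['fovy'])/2); R=Ro.from_euler('xyz',c['rotation']).as_matrix()
    X,Y=np.meshgrid(y1-np.arange(int((y1-y0)*k))/k, x1-np.arange(int((x1-x0)*k))/k)
    P=np.stack([Y,X,np.full_like(X,z)],-1)-np.array(c['xyz']); q=P@R
    return cv2.remap(im,(q[...,0]/q[...,2]*f+c['cx']).astype('f'),(q[...,1]/q[...,2]*f+c['cy']).astype('f'),cv2.INTER_CUBIC)
def block(n,pic=None,off=(0,0)):
    t=top(n,.036,k=1000); h=cv2.cvtColor(t,cv2.COLOR_BGR2HSV)
    m=((h[...,1]<60)&(h[...,2]>95)).astype('u1')*255
    m=cv2.morphologyEx(m,cv2.MORPH_OPEN,np.ones((5,5)))
    cs,_=cv2.findContours(m,cv2.RETR_EXTERNAL,cv2.CHAIN_APPROX_NONE)
    for c in sorted(cs,key=cv2.contourArea)[::-1][:2]:
        p=c[:,0].astype('f'); w=np.stack([800-p[:,1],220-p[:,0]],1); print(n,cv2.contourArea(c),cv2.minAreaRect(w))
    if pic: cv2.imwrite('pics/'+pic,np.hstack([t,cv2.cvtColor(m,cv2.COLOR_GRAY2BGR)]))
E
python3 - <<'E'
from h import *
s=observe(); print(s['position'],s['tool_rot'],s['grip_width'],s['force'])
block('side','t1.png'); block('scene','t2.png')
a=np.vstack([cv2.imread('pics/t1.png'),cv2.imread('pics/t2.png')]); cv2.imwrite('pics/t3.png',cv2.resize(a,None,fx=.7,fy=.7))
E
```

```text
[ 0.62518027 -0.03373744  0.05694149] [-3.13521372  0.00346507  1.05026132] 0.00012986106894685958 [-0.40086294  0.49276504  0.2319751 ]
side 12480.0 ((536.5000610351562, -12.500022888183594), (132.93606567382812, 100.40916442871094), 45.0)
side 4622.0 ((681.381103515625, 15.744049072265625), (23.104101181030273, 246.33714294433594), 11.94417667388916)
scene 4482.0 ((696.5194702148438, -4.9243621826171875), (21.302125930786133, 236.83773803710938), 12.094758033752441)
scene 4101.0 ((520.5000610351562, -35.500030517578125), (80.61016845703125, 93.33809661865234), 45.0)
```

View pics/t3.png

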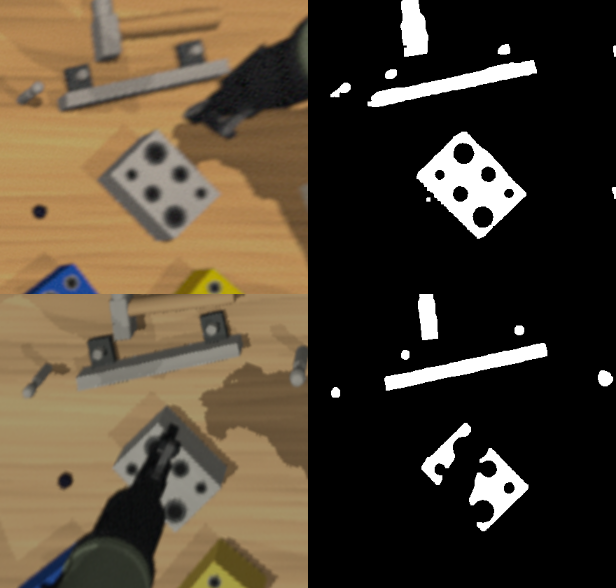

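The top-down views show a clean grey block, with the side view unobstructed. The fingertips are beside the fence-side end of its right long side. I'll lower them and make the first corner push.

Request:
play_rows --pt "0 0 0.05 0 0 0 1" --pt "0 0 0.084 0 0 0 1" --pt "0 0 0.084 0 0 0 1" --pt "0.005 -0.014 0.084 0 0 0 1" --pt "0.009 -0.028 0.084 0 0 0 1" --pt "0.011 -0.042 0.084 0 0 0 1" --pt "0.014 -0.056 0.084 0 0 0 1" --pt "0.016 -0.07 0.084 0 0 0 1" --pt "0.018 -0.084 0.084 0 0 0 1" --pt "0.018 -0.098 0.084 0 0 0 1"

```text
clock: 2.2
position: [0.5911, -0.0009, 0.0204]
tool_rot: [3.139, -0.002, 1.048]
force: [6.7, -0.7, 1.5]
grip_width: 0.0003
finger_force: 2.8
```

```bash
python3 -c "
from h import *
s=observe();print(s['force'],s['position']);block('side')"
```

```text
[ 6.6851874  -0.69786905  1.48695332] [ 0.59105289 -0.00094124  0.02041254]
side 11026.0 ((516.0020751953125, -5.816253662109375), (143.82345581054688, 99.54183959960938), 58.61680603027344)
side 4609.5 ((681.232177734375, 16.049560546875), (22.957876205444336, 245.28280639648438), 12.0567626953125)
```

Request:
play_rows --pt "-0.001 -0.014 0.008 0 0 0 1" --pt "-0.003 -0.028 0.01 0 0 0 1" --pt "-0.006 -0.042 0.01 0 0 0 1" --pt "-0.009 -0.054 0.01 0 0 0 1" --pt "-0.009 -0.054 0.01 0 0 0 1" --pt "-0.009 0.0 0.01 0 0 0 1" --pt "-0.009 0.02 0.0 0 0 0 1" --pt "-0.009 0.02 -0.1 0 0 0 1" --pt "-0.009 0.02 -0.2 0 0 0 1" --pt "-0.009 0.02 -0.2 0 0 0 1"

```text
clock: 3.25
position: [0.599, -0.0109, 0.1253]
tool_rot: [3.135, -0.004, 1.046]
force: [1.0, -0.1, -0.4]
grip_width: 0.0001
finger_force: 0.0
```

```bash
python3 -c "
from h import *
s=observe();print(s['force'],s['position']);block('side','t4.png');block('scene','t5.png')"
```

```text
[ 1.0291275  -0.09282429 -0.41956688] [ 0.59899444 -0.01087824  0.12532414]
side 13190.5 ((493.84173583984375, -3.1776885986328125), (145.94558715820312, 96.98931121826172), 71.14684295654297)
side 4601.0 ((681.8002319335938, 13.6229248046875), (23.114055633544922, 241.29649353027344), 11.962052345275879)
scene 8427.0 ((494.4183349609375, -13.864631652832031), (131.41741943359375, 93.14289855957031), 69.775146484375)
scene 4430.5 ((696.4852294921875, -5.078025817871094), (21.056150436401367, 236.2626495361328), 12.00020980834961)
```

Request:
play_rows --pt "-0.06 -0.09 0 0 0 -0.07 1" --pt "-0.12 -0.18 0 0 0 -0.14 1" --pt "-0.18 -0.27 0 0 0 -0.21 1" --pt "-0.203 -0.315 0 0 0 -0.21 1" --pt "-0.203 -0.315 0 0 0 -0.21 1" --pt "-0.203 -0.315 0.06 0 0 -0.21 1" --pt "-0.203 -0.315 0.12 0 0 -0.21 1" --pt "-0.203 -0.315 0.16 0 0 -0.21 1" --pt "-0.203 -0.315 0.2 0 0 -0.21 1" --pt "-0.203 -0.315 0.21 0 0 -0.21 1"

```text
clock: 4.35
position: [0.4079, -0.0197, 0.0122]
tool_rot: [-3.138, 0.001, 1.487]
force: [1.1, 0.0, 0.7]
grip_width: 0.0001
finger_force: 0.0
```

```bash
python3 -c "
from h import *
s=observe();print(s['force'],s['position']);block('side','t6.png')"
```

```text
[1.10629817 0.04859861 0.65702163] [ 0.40794766 -0.01971736  0.01218669]
side 11635.0 ((493.1492919921875, -2.9818954467773438), (145.70089721679688, 97.53754425048828), 70.34617614746094)
side 4700.0 ((681.6688842773438, 13.748954772949219), (23.149246215820312, 241.59132385253906), 12.025280952453613)
```

View pics/t6.png

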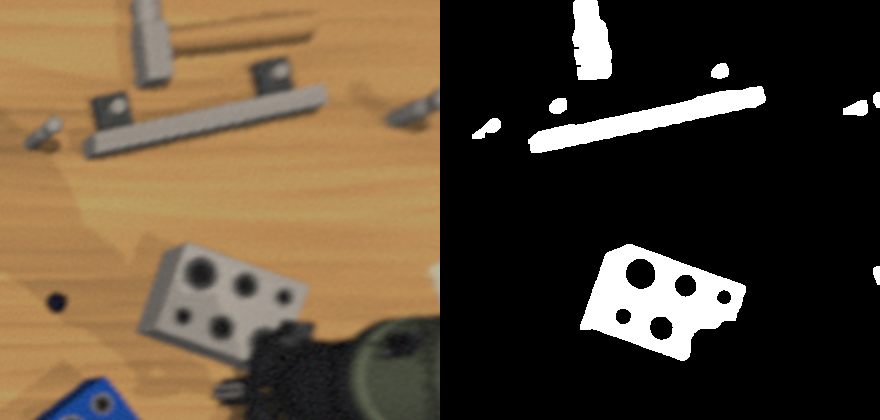

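The left side shows the block at (225,300) px, clear of the fence, with the fingers behind its near right end. Second corner push next.

Request:
play_rows --pt "-0.005 0.017 -0.008 0 0 0 1" --pt "-0.008 0.03 -0.008 0 0 0 1" --pt "-0.01 0.043 -0.008 0 0 0 1" --pt "-0.012 0.056 -0.008 0 0 0 1" --pt "-0.013 0.07 -0.008 0 0 0 1" --pt "-0.014 0.084 -0.008 0 0 0 1" --pt "-0.014 0.098 -0.008 0 0 0 1" --pt "-0.013 0.112 -0.008 0 0 0 1" --pt "-0.0115 0.122 -0.008 0 0 0 1" --pt "-0.0115 0.122 -0.008 0 0 0 1"

```text
clock: 5.4
position: [0.4704, -0.0311, 0.019]
tool_rot: [3.141, 0.0, 1.486]
force: [-1.1, -0.7, 0.4]
grip_width: -0.0003
finger_force: 0.3
```

```bash
python3 -c "
from h import *
s=observe();print(s['force'],s['position']);block('side','t7.png');block('scene','t8.png')"
```

```text
[-1.06522389 -0.71458753  0.41012397] [ 0.47043545 -0.03111193  0.01901384]
side 11831.5 ((532.8162231445312, 4.9073638916015625), (149.5204620361328, 93.4852523803711), 87.70938873291016)
side 4729.0 ((681.268310546875, 15.914627075195312), (23.1180419921875, 245.98715209960938), 12.094757080078125)
scene 10389.0 ((534.0999755859375, -6.76708984375), (130.1315460205078, 93.31353759765625), 85.6567611694336)
scene 4448.0 ((696.4749755859375, -5.02203369140625), (21.039840698242188, 236.2259063720703), 12.327771186828613)
```

Request:
play_rows --pt "0 -0.03 0 0 0 0 1" --pt "0 -0.046 -0.06 0 0 0 1" --pt "0 -0.046 -0.15 0 0 0.07 1" --pt "0 -0.046 -0.18 0 0 0.14 0" --pt "0 -0.046 -0.18 0 0 0.21 0" --pt "0 -0.046 -0.18 0 0 0.28 0" --pt "0 -0.046 -0.18 0 0 0.35 0" --pt "0 -0.046 -0.18 0 0 0.42 0" --pt "0 -0.046 -0.18 0 0 0.49 0" --pt "0 -0.046 -0.18 0 0 0.56 0"

```text
clock: 6.5
position: [0.4472, -0.0286, 0.1088]
tool_rot: [3.142, -0.001, 0.308]
force: [0.8, 0.3, -0.2]
grip_width: 0.0851
finger_force: 0.0
```

```bash
python3 -c "
from h import *
s=observe();print(s['force'],s['position'],s['tool_rot'],s['grip_width']);block('side','t9.png');block('scene','t10.png')"
```

```text
[ 0.81549762  0.26959695 -0.18307186] [ 0.44716836 -0.02855927  0.10879567] [ 3.14153658e+00 -1.46133028e-03  3.08272030e-01] 0.08512767495583483
side 13230.5 ((531.3603515625, 5.045684814453125), (147.62388610839844, 95.1860580444336), 85.91438293457031)
side 4669.0 ((681.7301635742188, 13.476661682128906), (22.887605667114258, 240.61099243164062), 12.064885139465332)
scene 11806.0 ((534.2637329101562, -6.8737335205078125), (130.20155334472656, 93.38969421386719), 85.84036254882812)
scene 4444.5 ((696.3951416015625, -4.939369201660156), (20.702960968017578, 236.43075561523438), 12.225123405456543)
```

Request:
play_rows --pt "0 0 0.05 0 0 0.048 0" --pt "0 0 0.1 0 0 0.048 0" --pt "0 0 0.15 0 0 0.048 0" --pt "0 0 0.18 0 0 0.048 0" --pt "0 0 0.2 0 0 0.048 0" --pt "0 0 0.208 0 0 0.048 0" --pt "0 0 0.208 0 0 0.048 0"

```text
clock: 7.3
position: [0.4468, -0.0287, 0.0044]
tool_rot: [-3.141, -0.0, 0.215]
force: [0.3, 0.1, -0.1]
grip_width: 0.0854
finger_force: 0.0
```

Request:
play_rows --pt "0.012 0 0 0 0 0 0" --pt "0.024 0 0 0 0 0 0" --pt "0.036 0 0 0 0 0 0" --pt "0.048 0 0 0 0 0 0" --pt "0.06 0 0 0 0 0 0" --pt "0.072 0 0 0 0 0 0" --pt "0.084 0 0 0 0 0 0" --pt "0.096 0 0 0 0 0 0" --pt "0.108 0 0 0 0 0 0" --pt "0.12 0 0 0 0 0 0"

```text
clock: 8.3
position: [0.5051, -0.0163, 0.0045]
tool_rot: [3.141, 0.001, 0.213]
force: [-9.2, -3.8, 4.6]
grip_width: 0.0852
finger_force: 4.5
```

```bash
python3 -c "
from h import *
s=observe();print(s['force'],s['moment'],s['position'],s['tool_rot'],s['grip_width']);block('side','t11.png');block('scene','t12.png')"
```

```text
[-9.15087535 -3.79738339  4.64217805] [-0.46799536  1.64656285  0.13595767] [ 0.50512142 -0.0163208   0.00450475] [3.14136217e+00 1.34666255e-03 2.13319700e-01] 0.08517960048958687
side 11813.5 ((554.1714477539062, 25.099708557128906), (93.09129333496094, 149.6629180908203), 12.652555465698242)
side 4704.0 ((681.3198852539062, 15.923057556152344), (23.094066619873047, 245.98565673828125), 12.061308860778809)
scene 9763.5 ((559.33056640625, 13.786582946777344), (94.61487579345703, 129.83790588378906), 12.15494155883789)
scene 4452.5 ((696.3944702148438, -4.980949401855469), (20.994853973388672, 236.5133056640625), 12.231501579284668)
```

View pics/t12.png

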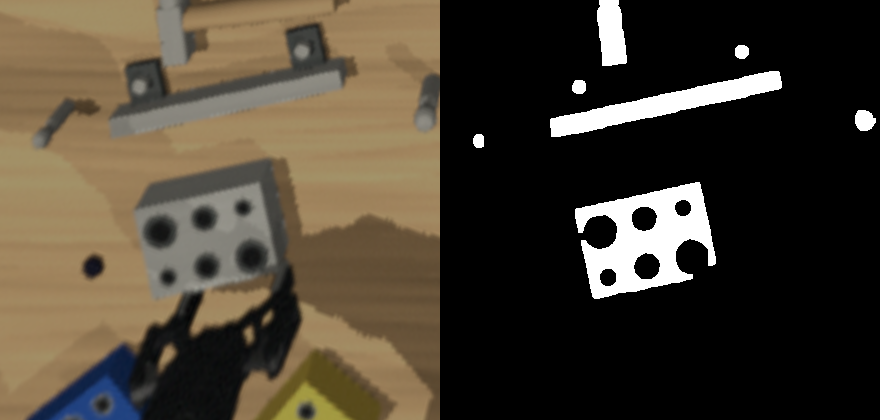

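The block is square (12.15° against the fence's 12.23°), about 70 mm clear, and sits between the two fingers with y ≈ +0.04. I'll keep pushing straight.

Request:
play_rows --pt "0.012 0 0 0 0 0 0" --pt "0.024 0 0 0 0 0 0" --pt "0.036 0 0 0 0 0 0" --pt "0.048 0 0 0 0 0 0" --pt "0.06 0 0 0 0 0 0" --pt "0.072 0 0 0 0 0 0" --pt "0.084 0 0 0 0 0 0" --pt "0.096 0 0 0 0 0 0" --pt "0.108 0 0 0 0 0 0" --pt "0.116 0 0 0 0 0 0"

```text
clock: 9.4
position: [0.5612, -0.0036, 0.0043]
tool_rot: [-3.141, 0.002, 0.214]
force: [-9.6, -2.3, 7.6]
grip_width: 0.0857
finger_force: 5.3
```

```bash
python3 -c "
from h import *
s=observe();print(s['force'],s['moment'],s['position'],s['tool_rot']);block('side','t13.png');block('scene','t14.png')"
```

```text
[-9.62937003 -2.27076641  7.58280059] [-0.31847408  1.97501329  0.22329307] [ 0.56120458 -0.00361855  0.00434805] [-3.14113890e+00  2.15779108e-03  2.14068148e-01]
side 11289.5 ((611.1293334960938, 37.91763687133789), (95.44941711425781, 149.03123474121094), 12.528807640075684)
side 4675.5 ((681.3723754882812, 15.973068237304688), (23.091049194335938, 245.4674530029297), 11.920738220214844)
scene 9813.0 ((614.9802856445312, 26.156097412109375), (94.41617584228516, 129.9755096435547), 12.242331504821777)
scene 4639.5 ((695.6688842773438, -5.2482452392578125), (22.559579849243164, 236.28903198242188), 12.15494155883789)
```

Request:
play_rows --pt "0.004 0 0 0 0 0 0" --pt "0.008 0 0 0 0 0 0" --pt "0.012 0 0 0 0 0 0" --pt "0.016 0 0 0 0 0 0" --pt "0.018 0 0 0 0 0 0" --pt "0.02 0 0 0 0 0 0" --pt "0.022 0 0 0 0 0 0"

```text
clock: 10.2
position: [0.5713, -0.0015, 0.0043]
tool_rot: [-3.141, 0.003, 0.214]
force: [-15.2, -3.8, 11.9]
grip_width: 0.0855
finger_force: 8.2
```

Request:
play_rows --pt "0.002 0 0 0 0 0 0" --pt "0.004 0 0 0 0 0 0"

```text
clock: 10.4
position: [0.5713, -0.0014, 0.0042]
tool_rot: [-3.14, 0.007, 0.214]
force: [-27.7, -4.6, 18.3]
grip_width: 0.0854
finger_force: 13.5
```

Request:
play_rows --pt "0.002 0 0 0 0 0 0" --pt "0.004 0 0 0 0 0 0"

```text
clock: 10.6
position: [0.5713, -0.0014, 0.0039]
tool_rot: [-3.14, 0.01, 0.214]
force: [-39.1, -7.3, 31.2]
grip_width: 0.0857
finger_force: 20.0
```

The tool has stalled at x = 0.5713 with rising force, so the block is seated on the fence. I'll back off and lift.

Request:
play_rows --pt "-0.006 0 0 0 0 0 0" --pt "-0.02 0 0 0 0 0 0" --pt "-0.06 0 0 0 0 0 0" --pt "-0.12 0 -0.02 0 0 0 0" --pt "-0.16 0 -0.1 0 0 0 0" --pt "-0.2 0 -0.2 0 0 0 0" --pt "-0.2 0 -0.3 0 0 0 0" --pt "-0.2 0 -0.3 0 0 0 0"

```text
clock: 11.4
position: [0.4811, -0.0218, 0.1595]
tool_rot: [3.141, -0.008, 0.213]
force: [1.5, 0.2, -1.2]
grip_width: 0.0856
finger_force: 0.0
```

```bash
python3 -c "
from h import *
s=observe();print(s['force'],s['position']);block('side');block('scene')
t=np.hstack([top('scene',.024,.52,.74,-.14,.16,1300),top('side',.024,.52,.74,-.14,.16,1300)]);cv2.imwrite('pics/f.png',t)"
```

```text
[ 1.51725486  0.18856074 -1.18489703] [ 0.48111407 -0.0217975   0.15945668]
side 17761.5 ((637.5811767578125, 3.7571868896484375), (112.46391296386719, 240.34637451171875), 12.315017700195312)
side 2251.0 ((760.8831787109375, 67.60462188720703), (80.04325103759766, 35.83363723754883), 3.1798293590545654)
scene 10897.5 ((624.5567626953125, 28.463665008544922), (93.57686614990234, 130.12139892578125), 12.380756378173828)
scene 4534.0 ((695.9060668945312, -4.86822509765625), (21.710308074951172, 236.5191650390625), 12.264774322509766)
```

View pics/f.png

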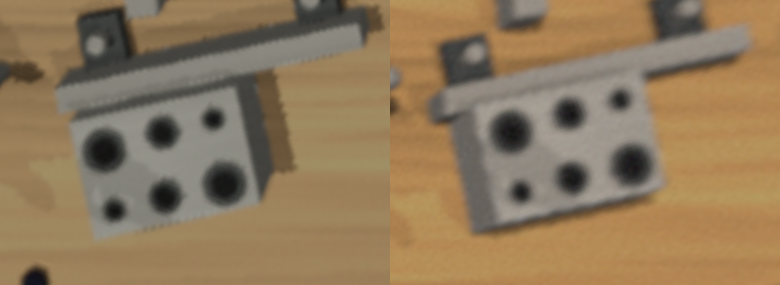

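```bash
python3 -c "
from workcell import *
print(job_done())"
```

```text
the job is handed in; nothing more can be done
None
```

The die block was walked round clear of the fence and pushed flush with a long side against it. The final images show it parallel within about 0.2°, centred about 41 mm left of the fence's middle. It is now untouched and the job is handed in; no verdict was returned.

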